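# Walk the plaster mould round to the stop rail

### The arm

A 7-joint arm with a two-finger parallel gripper is mounted at the origin on the work surface. World frame = base frame: x ahead of the robot, y to its left, z up, the work surface at z = 0. Lengths are in m, angles in rad, forces in N, time in s.
With the tool pointing down it reaches from about 0.375 to 0.925 m from the base axis. Payload 3.1 kg.
Tool frame: the origin (TCP) lies between the finger pads; the fingertips stand 19 mm ahead of it and the grasp point (between the pads) is the TCP; z points along the fingers, y is the line along which they close (so a half turn about z gives the same grasp; the last joint's range is limited). The gripper opens to 85 mm and grips with 20 to 120 N. Pads are 22 mm wide; open, the fingers measure 114 mm over their backs; the gripper's body (76 mm by 85 mm) begins 54 mm behind the grasp point. The pads swing forward as they close: fully open they stand 13 mm farther back than shut.
Start: joints at [1.113, 0.383, 0.044, 1.598, -0.018, 1.161, -0.05], TCP at [0.229, -0.608, 0.25] pointing down, gripper open.
Joint ranges: [-2.61, 2.61], [-0.41, 2.15], [-1.48, 1.57], [0, 2.5], [-1.57, 4.71], [0.05, 1.97], [-2.85, 2.85]. Speed limits (rad/s): [2.79, 2.79, 3.14, 3.14, 3.14, 3.14, 3.14].

### API

Orientations are given as a unit quaternion [x, y, z, w].
In Python, from bench import move_ptp, movel, move_j, move_gripper, pause, inverse_kinematics, read_camera, camera_params, MotionError, sign_off, look_for, tip_of, read_time_s, read_qpos, read_joint_vel, read_effort, read_eef_pos, read_tcp_rot, read_ft_force, read_ft_torque, read_finger_gap, read_grasp_force gives the robot as it stands. Calls block until the motion is done:
- move_ptp(position, orientation): joint-space move of the TCP to a pose.
- movel(position, orientation=None, speed=0.15): straight line of the TCP; orientation=None keeps the orientation; speed is the mean speed in m/s.
- move_j(angles): joint-space move.
- move_gripper(opening, effort=None): finger opening in m; effort is the grip in N (None keeps the last); returns when the fingers have stopped.
- pause(seconds).
- inverse_kinematics(position, orientation): joint angles nearest the present ones, or None.
- read_camera(name): name is "scene" or "top" or "wrist"; returns the picture (400x640x3 uint8, red, green, blue); there is no depth.
- camera_params(name): a dict with "K" (3x3 intrinsics, pixels), "dist_coeffs" ([k1, k2, p1, p2, k3] as OpenCV has them; the pictures are not rectified), "camera_from_world" (4x4, takes a point from world to camera coordinates). Camera axes: x right, y down, z forward; pixel columns grow to the right and rows downward; lengths in m; the calibration is good to about 2 mm. A picture is of the moment at which its call begins: read the wrist's pose just before it. camera_params takes no time and is no camera call; for the wrist camera it gives the pose at the moment of the call.
A pose or a line that the arm cannot do raises MotionError and nothing moves.
- sign_off(): hands the job in; it is judged then, once.
Trained networks look in the newest picture that a camera, given by its name, has taken for a name from the list of things; names that differ only in an ending like _2 or _b are one class to them, and where a whole thing is asked for, a point or a joint stands for the part that bears it (a point fixed in the world has none). Each returns a list of dicts, best first, with "confidence" (0 to 1); they miss things now and then, are a little off and sometimes report something else, mostly with a low value. They report only what shows in the picture. A call takes as long as a camera call. They do not tell look-alikes from the thing itself.
- look_for(camera, name): "at" ([column, row] in pixels, amid what is visible of it).
- tip_of(camera, name): "at" ([column, row] in pixels: a listed point, or the origin of a listed thing).
Readings, each from a call of its own:
- read_time_s(): time.
- read_qpos(): joint angles.
- read_joint_vel(): joint speeds.
- read_effort(): joint torques, N m.
- read_eef_pos(): TCP position.
- read_tcp_rot(): TCP orientation.
- read_ft_force(): force on the tool from outside, world axes, zero at the start.
- read_ft_torque(): the same for the moment, N m.
- read_finger_gap(): finger opening in m.
- read_grasp_force(): force on a finger pad.
Only numpy, scipy, OpenCV 4.12 (cv2) and the standard library are available. Lean on these libraries where they do the work, as an engineer would, in place of code of your own. Each camera call takes 0.05 s, during which the arm holds its last target. There are 200 camera calls.

### The job

Walk the heavy plaster mould round on the table with fingertip pushes at its corners and sides, until its red face stands flat against the green stop rail and is centred on the rail's black mark. Push it with the fingers only, never tipping or lifting it, and leave the paint jar, elephant and duck where they are.

Things in the scene. Friction and masses are not known exactly. Their poses are not given: they have to be found in the camera images.
- mould: White plaster mould, a block 140 x 100 x 50 mm (own x, y, z), about 0.85 kg, two black straps and a dark pour hole on top; slides when pushed (5 to 10 N) and stays where left. Origin: centre of its underside, z up. The long side looking along its +y is red, with a 14 mm red stripe along that top edge. Starts with the red face 45 to 135 degrees away from the rail.
- red_face (a point): Centre of the mould's red face, 50 mm from the mould's origin along its +y, 25 mm above the table; axes as the mould's.
- rail: Green stop rail fixed to the table, 260 long x 30 thick x 40 mm high, left or right of the mould. Origin: centre of its underside; x along its length (roughly away from the robot); long faces at y = +15 and -15 mm, either may be the one facing the mould. A black band 12 mm wide round its middle (x = 0) is the centre mark.
- paint_jar: Bystander: yellow paint jar with red cap, 56 mm across, 62 mm high, loose, on the side of the mould away from the rail. Origin at the centre of its underside.
- elephant: Bystander: white elephant figurine with orange spots, about 100 long x 50 wide x 85 mm high, loose, beyond the mould. Origin under its middle.
- duck: Bystander: blue duck figurine with orange beak, about 45 mm wide and 57 mm high, loose, on the robot's side of the mould. Origin at the centre of its underside.
Things that resemble listed ones, but are neither listed nor needed, are in the scene too. What is shaped like the mould but turquoise or yellow is not meant.

How it is judged:
By the outcome, as a careful person would: the job done as asked, in the order asked, and still so for the second after the job is handed in, with the robot touching nothing.
It also fails if it takes over 72 s, if anything falls off the work surface, if the arm or the gripper's body presses on something with over 40 N, if the wrist force passes 120 N, or if a joint passes its speed limit or range.

## Working session

There is one attempt and no reset: what is moved stays moved. The work goes in short steps, each a Python script; the robot and the scene stay as the last script left them, time stands still between calls to the robot, and variables do not carry over. Pictures are saved under pics/ and viewed, at most 10 in all, crops included, and the job is handed in when it is done.

```bash
ls; mkdir -p pics; python3 - <<'E'
from bench import *
import cv2,numpy as np
for c in("top","scene"):
    im=read_camera(c); cv2.imwrite(f"pics/{c}0.png",im[:,:,::-1])
    p=camera_params(c); print(c,p["K"],p["dist_coeffs"],np.round(p["camera_from_world"],3))
    for n in("mould","red_face","rail","paint_jar","elephant","duck"):
        print(n,[(np.round(d["at"]),round(d["confidence"],2)) for d in tip_of(c,n)][:3])
print(read_time_s(),read_tcp_rot())
E
```

```text
pics
top [[467.11367408   0.         320.42534169]
 [  0.         467.11367408 194.40918903]
 [  0.           0.           1.        ]] [-0.09347574  0.          0.          0.          0.        ] [[-0.006 -1.    -0.001  0.046]
 [-0.996  0.006 -0.084  0.546]
 [ 0.084  0.    -0.996  1.   ]
 [ 0.     0.     0.     1.   ]]
mould [(array([293., 258.]), 0.96), (array([189., 261.]), 0.82), (array([443., 310.]), 0.82)]
red_face [(array([281., 116.]), 0.97), (array([327., 153.]), 0.95), (array([184., 283.]), 0.91)]
rail [(array([456., 184.]), 0.74)]
paint_jar []
elephant [(array([379., 101.]), 0.76)]
duck [(array([358., 269.]), 0.73)]
scene [[411.8019321    0.         315.36790103]
 [  0.         411.8019321  201.3978438 ]
 [  0.           0.           1.        ]] [-0.02881403  0.          0.          0.          0.        ] [[-0.396  0.918  0.022  0.173]
 [ 0.595  0.274 -0.755 -0.286]
 [-0.7   -0.286 -0.655  1.341]
 [ 0.     0.     0.     1.   ]]
mould [(array([319., 315.]), 0.89), (array([361., 195.]), 0.83), (array([296., 235.]), 0.8)]
red_face [(array([288., 240.]), 0.86), (array([320., 286.]), 0.84), (array([275., 138.]), 0.82)]
rail []
paint_jar [(array([407., 250.]), 0.86)]
elephant [(array([207., 270.]), 0.9)]
duck [(array([316., 174.]), 0.7)]
0.7 [9.83858572e-01 1.78947787e-01 1.58283667e-05 1.31321202e-05]
```

View pics/top0.png

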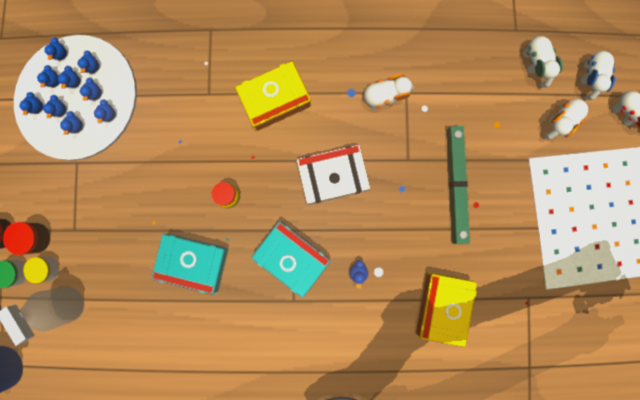

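View pics/scene0.png

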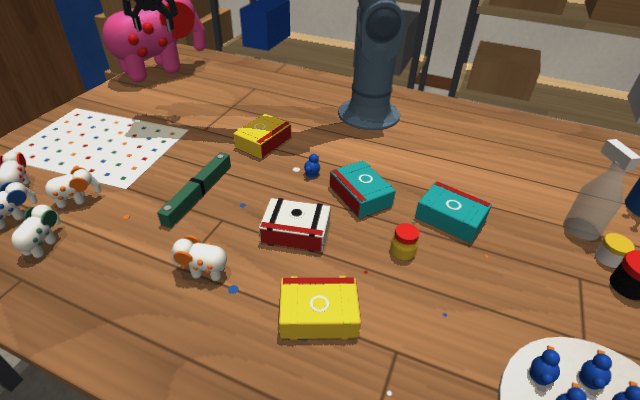

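Top view: the white mould with straps is at (334,174), with its red stripe facing up-image (+x). Look-alikes are turquoise at (189,263) and (291,258), and yellow at (273,96) and (448,310); all are rejected by colour. The rail is at (458,184) with its black mark at about (458,184). The real bystanders are the elephant (388,92), duck (359,271) and jar (224,194). The other elephants, the ducks on the plate and the other jars are decoys.

```bash
cat > h.py <<'E'
from bench import *
import cv2,numpy as np
from scipy.optimize import minimize
P=camera_params("top");K=np.array(P["K"]);D=np.array(P["dist_coeffs"]);T=np.array(P["camera_from_world"])
RV=cv2.Rodrigues(T[:3,:3])[0];TV=T[:3,3]
def proj(p): return cv2.projectPoints(np.array(p,float).reshape(-1,1,3),RV,TV,K,D)[0].reshape(-1,2)
def unproj(px,z):
    u=cv2.undistortPoints(np.array(px,float).reshape(-1,1,2),K,D).reshape(-1,2)
    R=T[:3,:3];c=-R.T@TV;d=np.c_[u,np.ones(len(u))]@R
    return c+d*((z-c[2])/d[:,2])[:,None]
def rot(t): return np.array([[np.cos(t),-np.sin(t)],[np.sin(t),np.cos(t)]])
def corners(p,L,W,H):
    b=np.array([[-L,-W],[L,-W],[L,W],[-L,W]])/2@rot(p[2]).T+p[:2]
    return np.r_[np.c_[b,np.zeros(4)],np.c_[b,np.full(4,H)]]
def sil(p,dims):
    m=np.zeros((1600,2560),np.uint8)
    h=cv2.convexHull((proj(corners(p,*dims))*4+1.5).astype(np.float32))
    cv2.fillConvexPoly(m,np.round(h).astype(int),255)
    return cv2.resize(m,(640,400),interpolation=cv2.INTER_AREA)/255.
def fit(mask,p0,dims):
    mf=(mask>0)*1.
    f=lambda q:np.abs(sil(q/[1,1,5],dims)-mf).sum()
    q0=np.array(p0)*[1,1,5]
    S=np.vstack([q0]+[q0+d for d in np.diag([.012,.012,.4])])
    r=minimize(f,q0,method="Nelder-Mead",options=dict(initial_simplex=S,xatol=2e-4,fatol=.2))
    return r.x/[1,1,5],r.fun
MD=(.14,.10,.05);RD=(.26,.03,.04)
def hsv(im): return [a.astype(int) for a in cv2.split(cv2.cvtColor(im,cv2.COLOR_RGB2HSV))]
def mould(im,p0,rad=.13):
    h,s,v=hsv(im)
    roi=np.zeros(h.shape,np.uint8);c=proj([[p0[0],p0[1],.03]])[0]
    cv2.circle(roi,tuple(int(a) for a in c),int(rad*470),1,-1)
    red=((h<6)|(h>172))&(s>130)&(v>60)&(roi>0)
    m=((s<70)&(v>90)&(roi>0)|red).astype(np.uint8)
    m=cv2.morphologyEx(m,cv2.MORPH_CLOSE,np.ones((7,7)))
    n,l,st,_=cv2.connectedComponentsWithStats(m)
    m=(l==1+np.argmax(st[1:,4])).astype(np.uint8)
    ys,xs=np.nonzero(m&red); 
    my,mx=np.nonzero(m); g=unproj(np.c_[mx,my],.05)[:,:2];gr=unproj(np.c_[xs,ys],.05)[:,:2]
    c0=g.mean(0);d=gr.mean(0)-c0;th=np.arctan2(d[1],d[0])-np.pi/2
    best=min((fit(m,(c0[0],c0[1],th+a),MD) for a in(-.12,.12)),key=lambda r:r[1])
    return best[0],best[1],m.sum()
def rail(im):
    h,s,v=hsv(im)
    m=((h>50)&(h<85)&(s>70)&(v<150)).astype(np.uint8);m[:, :420]=0;m[:,500:]=0;m[:115]=0;m[255:]=0
    m=cv2.morphologyEx(m,cv2.MORPH_CLOSE,np.ones((11,11)))
    c=unproj([[458,184]],.04)[0]
    return fit(m,(c[0],c[1],.03),RD)+(m.sum(),)
def draw(im,items):
    o=np.ascontiguousarray(im[:,:,::-1])
    o=cv2.resize(o,None,fx=2,fy=2)
    for p,d in items:
        c=proj(corners(p,*d))*2+.5
        for k in(c[:4],c[4:]): cv2.polylines(o,[np.round(k).astype(int)],True,(255,0,255),1)
    return o
E
python3 - <<'E'
from h import *
im=read_camera("top")
c=unproj([[334,174]],.05)[0]
m=mould(im,c);r=rail(im);print("mould",m,"rail",r)
for n,px,z in(("jar",(222,194),.06),("ele",(388,92),.04),("duck",(359,271),.03)):print(n,unproj([px],z)[0].round(3))
h=hsv(im)[2][130:240,458];print("black rows",np.nonzero(h<55)[0]+130)
o=draw(im,[(m[0],MD),(r[0],RD)]);cv2.imwrite("pics/fit0.png",o[150:550,440:1040])
E
```

```text
mould (array([ 0.58950048,  0.01685294, -1.34084965]), np.float64(179.56470588235294), np.uint64(2974)) rail (array([ 0.56904805, -0.26114813,  0.0194452 ]), np.float64(730.6588235294118), np.uint64(1485))
jar [0.545 0.252 0.06 ]
ele [ 0.77  -0.107  0.04 ]
duck [ 0.379 -0.039  0.03 ]
black rows []
```

View pics/fit0.png

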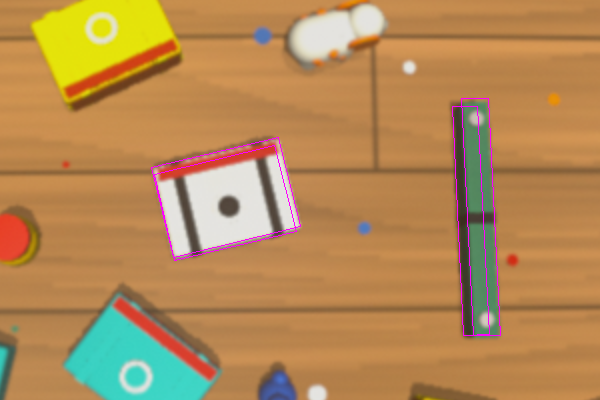

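The overlay crop confirms the white strapped mould (crop 225,200). The fits of the mould and of the rail, with its black mark at crop (477,217), both match the picture. Next is a small quasi-static push planner.

```bash
cat > plan.py <<'E'
from h import *
RAIL=np.array([.56905,-.26115,.0194])
A_,B_,R_=.07,.05,.0135
EL=[(.545,.252,.030),(.77,-.107,.062),(.379,-.039,.032)]
DEC=[(*unproj([px],.05)[0][:2],.08) for px in((273,96),(291,258),(448,310))]
OBS=np.array(EL+DEC)
NX,TX=(-np.sin(RAIL[2]),np.cos(RAIL[2])),(np.cos(RAIL[2]),np.sin(RAIL[2]))
def raily(x,y): return (x-RAIL[0])*NX[0]+(y-RAIL[1])*NX[1]
def err(S):
    ex=(S[:,0]-RAIL[0])*TX[0]+(S[:,1]-RAIL[1])*TX[1]
    gap=raily(S[:,0],S[:,1])-.065
    et=(S[:,2]-RAIL[2]-np.pi+np.pi)%(2*np.pi)-np.pi
    return ex,gap,et
def cost(S):
    ex,gap,et=err(S)
    return abs(ex)/.008+np.maximum(0,gap-.02)/.03+abs(et)/.07
PB=np.array([(x,y) for x in(-.07,-.035,0,.035,.07) for y in(-.05,0,.05) if abs(x)==.07 or abs(y)==.05])
def ok(S,F):
    c,s=np.cos(S[:,2:]),np.sin(S[:,2:])
    X=S[:,:1]+c*PB[:,0]-s*PB[:,1];Y=S[:,1:2]+s*PB[:,0]+c*PB[:,1]
    g=(raily(X,Y).min(1)>.019)&(raily(F[:,0],F[:,1])>.04)
    for ox,oy,r in OBS:
        g&=(np.hypot(X-ox,Y-oy).min(1)>r+.008)&(np.hypot(F[:,0]-ox,F[:,1]-oy)>r+.026)
    rr=np.hypot(F[:,0],F[:,1])
    return g&(rr>.385)&(rr<.91)
# actions: face normal angle (body, outward), offset along face, tilt of push
ACT=[]
for k,(h,l) in enumerate([(A_,B_),(B_,A_),(A_,B_),(B_,A_)]):
    for o in(-.9,-.65,-.35,0,.35,.65,.9):
        for t in(-.4,0,.4): ACT.append((k*np.pi/2,h,o*(l-.004),t))
ACT=np.array(ACT)
def start(S,a,clear):
    n=np.c_[np.cos(a[:,0]),np.sin(a[:,0])];t=np.c_[-n[:,1],n[:,0]]
    pb=n*(a[:,1]+R_)[:,None]+t*a[:,2:3]
    d=-(n*np.cos(a[:,3:])+t*np.sin(a[:,3:]))
    pb=pb-d*clear
    c,s=np.cos(S[:,2]),np.sin(S[:,2])
    W=lambda v:np.c_[c*v[:,0]-s*v[:,1],s*v[:,0]+c*v[:,1]]
    return W(pb)+S[:,:2],W(d)
def step(S,F,v,c2,mu):
    c,s=np.cos(S[:,2]),np.sin(S[:,2])
    B=lambda w:np.c_[c*w[:,0]+s*w[:,1],-s*w[:,0]+c*w[:,1]]
    p=B(F+v-S[:,:2]);q=np.clip(p,[-A_,-B_],[A_,B_]);d=q-p;L=np.hypot(*d.T);pen=R_-L
    hit=(pen>0)&(L>1e-6);n=d/np.maximum(L,1e-6)[:,None];vb=B(v)
    # normal component must be just enough to clear the penetration
    vn=pen;t=np.c_[-n[:,1],n[:,0]];vt=(vb*t).sum(1)
    J=np.c_[-q[:,1],q[:,0]];jn=(J*n).sum(1);jt=(J*t).sum(1)
    a11=1+jn*jn/c2;a12=jn*jt/c2;a22=1+jt*jt/c2;det=a11*a22-a12**2
    fn=(a22*vn-a12*vt)/det;ft=(a11*vt-a12*vn)/det
    sg=np.sign(ft);sl=(abs(ft)>mu*fn)
    fn2=vn/np.maximum(a11+mu*sg*a12,.1)
    fn=np.where(sl,fn2,fn);ft=np.where(sl,mu*sg*fn2,ft)
    f=fn[:,None]*n+ft[:,None]*t;w=(J*f).sum(1)/c2
    W=np.c_[c*f[:,0]-s*f[:,1],s*f[:,0]+c*f[:,1],w]
    return np.where(hit[:,None],S+W,S),F+v
def roll(S,a,dist,c2,mu,every=.01,h=.002):
    F,d=start(S,a,.0);F0,_=start(S,a,.02)
    good=ok(S,F0)|False
    out=[];n=int(round(dist/h))
    for i in range(1,n+1):
        S,F=step(S,F,d*h,c2,mu);good=good&ok(S,F)
        if i%int(round(every/h))==0: out.append((i*h,S.copy(),good.copy()))
    return out
def plan(s0,c=.07,mu=.5,depth=4,beam=40,pc=.8,maxd=.15):
    states=[(cost(np.array([s0]))[0],np.array(s0),[])];best=states[0]
    for dep in range(depth):
        S=np.repeat([x[1] for x in states],len(ACT),0);a=np.tile(ACT,(len(states),1))
        new=[]
        for dist,Q,g in roll(S,a,maxd,c*c,mu):
            J=cost(Q)+pc*(dep+1)
            for i in np.nonzero(g)[0][np.argsort(J[g])[:150]]:
                new.append((J[i],Q[i],states[i//len(ACT)][2]+[(i%len(ACT),dist)]))
        new.sort(key=lambda x:x[0])
        states=[]
        for x in new:
            if all(np.abs((x[1]-y[1])/[.01,.01,.12]).max()>1 for y in states): states.append(x)
            if len(states)>=beam: break
        if not states: break
        if states[0][0]<best[0]: best=states[0]
    return best
def show(b):
    print("J",round(b[0],2),"end",np.round(b[1],3))
    for i,d in b[2]: print("  face",round(ACT[i][0]/np.pi*180),"off",round(ACT[i][2],3),"tilt",ACT[i][3],"d",round(d,3))
E
python3 - <<'E'
from plan import *;import time
for c in(.05,.07,.085):
    t=time.time();b=plan([.5895,.0169,-1.3408],c);show(b);print(err(np.array([b[1]])),time.time()-t)
E
```

```text
J 2.57 end [ 0.567 -0.179 -3.134]
  face 180 off -0.041 tilt 0.0 d 0.15
  face 270 off -0.059 tilt -0.4 d 0.08
  face 270 off -0.023 tilt 0.0 d 0.05
(array([2.26410405e-05]), array([0.01683587]), array([-0.01190651])) 1.6856958866119385
J 2.54 end [ 0.567 -0.176 -3.128]
  face 180 off -0.016 tilt 0.4 d 0.15
  face 180 off -0.03 tilt 0.4 d 0.15
  face 270 off -0.059 tilt 0.0 d 0.04
(array([-0.00029023]), array([0.02064231]), array([-0.00584541])) 1.6916680335998535
J 3.22 end [ 0.568 -0.184 -3.121]
  face 180 off -0.041 tilt 0.4 d 0.15
  face 90 off -0.043 tilt 0.4 d 0.15
  face 270 off -0.043 tilt 0.4 d 0.08
  face 270 off 0.0 tilt 0.0 d 0.11
(array([-1.95958692e-05]), array([0.01236238]), array([0.00113644])) 1.6709258556365967
```

```bash
cat > ex.py <<'E'
from plan import *
import time as _t
Z,ZH=.036,.125
def quat(y): return [np.cos(y/2),np.sin(y/2),0,0]
def pick(pos,d):
    y=np.arctan2(d[1],d[0])+np.pi/2
    c=[(abs(q[6]),yy) for yy in(y,y+np.pi,y-np.pi) for q in[inverse_kinematics(list(pos),quat(yy))] if q is not None]
    if not c: raise MotionError("no ik")
    return quat(min(c)[1])
def park():
    move_ptp([.42,.26,.2],pick([.42,.26,.2],(0,-1)))
def pushline(p0,d,length,speed=.08,back=.012):
    """finger centre starts at p0 (clear), travels length along d, backs off, lifts"""
    q=pick([*p0,Z],d)
    move_ptp([*p0,ZH],q);movel([*p0,Z],q,speed=.2)
    p1=p0+d*length
    movel([*p1,Z],q,speed=speed);f=read_ft_force()
    pb=p1-d*back;movel([*pb,Z],q,speed=.15);movel([*pb,ZH],q,speed=.25)
    return f
def push(s,i,dist,clear=.015):
    S=np.array([s]);F,d=start(S,ACT[i:i+1],clear)
    return pushline(F[0],d[0],dist+clear)
def look(p0,name=None):
    im=read_camera("top");m=mould(im,p0)
    ex,g,et=err(np.array([m[0]]))
    print("mould",m[0].round(4),"res",round(m[1]),m[2],"ex %.4f gap %.4f et %.3f"%(ex[0],g[0],et[0]),"t",read_time_s())
    if name: cv2.imwrite(f"pics/{name}.png",draw(im,[(m[0],MD),(RAIL,RD)])[100:600,300:1000])
    return m[0]
E
python3 - <<'E'
from ex import *
s=np.array([.5895,.0169,-1.3408])
move_gripper(0.0)
i=[k for k,a in enumerate(ACT) if abs(a[0]-np.pi)<.01 and a[2]<-.04 and a[3]==0][0]
print(push(s,i,.08));print(read_time_s())
park();m=look((s[0],s[1]-.05),"p1")
for c in(.05,.06,.07,.085):
  for mu in(.2,.5,.9):
    print(c,mu,roll(np.array([s]),ACT[i:i+1],.08,c*c,mu)[-1][1].round(4))
E
```

```text
[3.48130177 3.39640837 1.59272196]
7.125
mould [ 0.5746 -0.0446 -1.804 ] res 241 3079 ex 0.0097 gap 0.1515 et 1.318 t 8.3583
0.05 0.2 [[ 0.5788 -0.0425 -1.8578]]
0.05 0.5 [[ 0.575 -0.043 -1.811]]
0.05 0.9 [[ 0.575 -0.043 -1.811]]
0.06 0.2 [[ 0.5815 -0.0458 -1.7703]]
0.06 0.5 [[ 0.5788 -0.0461 -1.7486]]
0.06 0.9 [[ 0.5788 -0.0461 -1.7486]]
0.07 0.2 [[ 0.584  -0.0485 -1.7018]]
0.07 0.5 [[ 0.5824 -0.0486 -1.6931]]
0.07 0.9 [[ 0.5824 -0.0486 -1.6931]]
0.085 0.2 [[ 0.5874 -0.0516 -1.6251]]
0.085 0.5 [[ 0.587  -0.0516 -1.624 ]]
0.085 0.9 [[ 0.587  -0.0516 -1.624 ]]
```

View pics/p1.png

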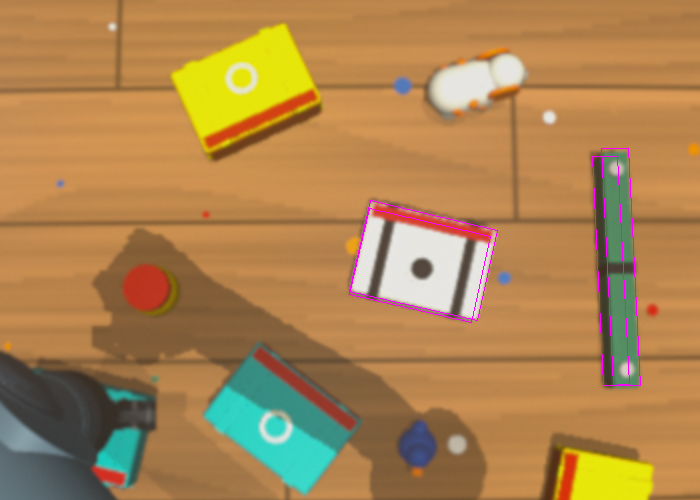

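The picture shows the mould now pushed to crop (423,260), turned about 27°, with the fit tight and the jar, duck and elephant untouched. The model with c=0.05 predicts the result well, so I'm running a closed loop.

```bash
python3 - <<'E'
from ex import *
s=look((.5746,-.0446))
for k in range(3):
    b=plan(s,.05,.5)
    show(b)
    if not b[2]: break
    i,d=b[2][0]
    pr=roll(np.array([s]),ACT[i:i+1],d,.0025,.5)[-1][1][0]
    f=push(s,i,d);park();s=look(pr,f"k{k}");dv=np.abs(s-pr);dv[2]=abs((s[2]-pr[2]+np.pi)%(2*np.pi)-np.pi)
    print("pred",pr.round(4),"f",np.round(f,1))
    if (dv>[.02,.02,.25]).any(): break
E
```

```text
mould [ 0.5749 -0.0446 -1.79  ] res 238 3077 ex 0.0100 gap 0.1514 et 1.332 t 8.4083
J 1.73 end [ 0.568 -0.186 -3.13 ]
  face 180 off 0.0 tilt 0.4 d 0.15
  face 270 off -0.023 tilt 0.4 d 0.06
mould [ 0.5503 -0.1551 -2.6381] res 215 3066 ex -0.0167 gap 0.0414 et 0.484 t 14.6417
pred [ 0.5477 -0.1525 -2.6229] f [ 1.5  1.6 -1.1]
J 1.39 end [ 0.57  -0.189 -3.145]
  face 270 off -0.023 tilt 0.4 d 0.06
mould [ 0.5708 -0.1919 -3.1606] res 190 3219 ex 0.0031 gap 0.0043 et -0.038 t 20.025
pred [ 0.5698 -0.1889 -3.1447] f [0.5 2.3 0.4]
J 0.94 end [ 0.571 -0.192 -3.161]
```

```bash
python3 - <<'E'
from ex import *
im=read_camera("top");g=cv2.cvtColor(im,cv2.COLOR_RGB2GRAY).astype(float)
xs=np.arange(-.03,.03,.0005)
for off in(-.006,0,.006):
    p=np.array([[RAIL[0]+x*TX[0]+off*NX[0],RAIL[1]+x*TX[1]+off*NX[1],.04] for x in xs])
    uv=proj(p);v=cv2.remap(g,uv[:,0].astype(np.float32),uv[:,1].astype(np.float32),cv2.INTER_LINEAR).ravel()
    w=np.maximum(0,np.median(v)-8-v);print("mark x",(w*xs).sum()/w.sum(),v.min(),np.median(v))
s=look((.5708,-.1919))
o=draw(im,[(s,MD),(RAIL,RD)]);cv2.imwrite("pics/z.png",cv2.resize(draw(im,[])[220:520,680:1000],None,fx=1.8,fy=1.8))
E
```

```text
mark x -0.0027065406695149174 66.9609375 118.1083984375
mark x -0.002768417234093878 66.669921875 118.83349609375
mark x -0.002761026518507754 67.38671875 119.14892578125
mould [ 0.5706 -0.1917 -3.1608] res 291 3336 ex 0.0029 gap 0.0044 et -0.039 t 20.125
```

View pics/z.png

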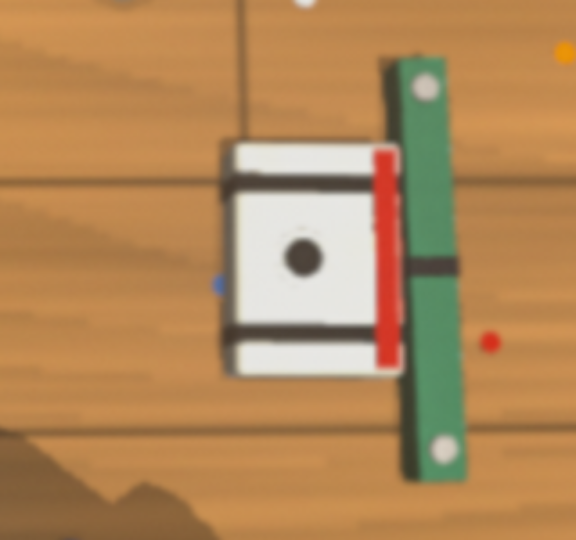

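The picture shows the mould nearly parallel to the rail. The mould centre is at row 258 against the mark at row 266, so it has to move about 5.6 mm toward the robot. I'll correct that, then press home with a force check.

```bash
sed -i 's/^RAIL=.*/RAIL=np.array([.5663,-.2612,.0194])/' plan.py
cat >> ex.py <<'E'
def press(s,off=0.0,fmax=14,maxd=.012):
    """push the back face toward the rail, finger opposite rail x = mould centre + off"""
    n=np.array(NX);t=np.array(TX);d=-n
    p=np.array(s[:2])+n*(.05+R_+.012)+t*off
    q=pick([*p,Z],d);move_ptp([*p,ZH],q);movel([*p,Z],q,speed=.2)
    f0=np.array(read_ft_force())@np.r_[n,0]
    movel([*(p+d*.009),Z],q,speed=.08);k=.009;F=[]
    while k<.012+maxd:
        k+=.001;movel([*(p+d*k),Z],q,speed=.03);F.append(round(float(np.array(read_ft_force())@np.r_[n,0]-f0),1))
        if F[-1]>fmax: break
    print("press end",k,F)
    p=p+d*(k-.015);movel([*p,Z],q,speed=.1);movel([*p,ZH],q,speed=.25)
E
python3 - <<'E'
from ex import *
s=look((.5706,-.1917))
a=np.array([[np.pi,A_,.018,0.]]);F,d=start(np.array([s]),a,.015)
print(pushline(F[0],d[0],.015+.0065,speed=.04));park();s=look(s)
ex,g,et=[v[0] for v in err(np.array([s]))]
if abs(ex)<.004 and abs(et)<.08 and g<.012:
    press(s,fmax=16,maxd=g+.01);park();look(s,"pr")
E
```

```text
mould [ 0.5714 -0.192  -3.1611] res 217 3312 ex 0.0064 gap 0.0041 et -0.039 t 20.175
[3.04784762 0.13278695 2.24604479]
mould [ 0.566  -0.192  -3.1545] res 245 3344 ex 0.0011 gap 0.0042 et -0.032 t 25.925
press end 0.027000000000000014 [0.2, 1.7, 5.0, 4.4, 5.4, 4.1, 5.1, 3.8, 6.3, 6.9, 8.0, 9.2, 8.8, 11.1, 12.3, 12.9, 13.2, 15.2]
mould [ 0.5661 -0.198  -3.1281] res 147 3303 ex 0.0011 gap -0.0018 et -0.006 t 35.2083
```

```bash
python3 - <<'E'
import cv2
o=cv2.imread("pics/pr.png")  # offset (300,100), 2x
from ex import *
im=read_camera("top");cv2.imwrite("pics/z2.png",cv2.resize(im[110:260,340:500,::-1],None,fx=4,fy=4,interpolation=cv2.INTER_CUBIC))
w=read_camera("scene");cv2.imwrite("pics/z3.png",cv2.resize(w[130:250,130:320,::-1],None,fx=4,fy=4,interpolation=cv2.INTER_CUBIC))
E
```

```text
(no output)
```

View pics/z2.png

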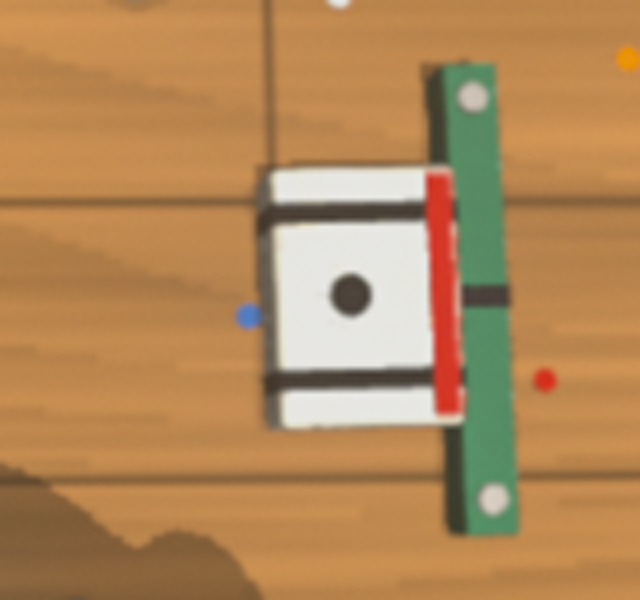

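View pics/z3.png

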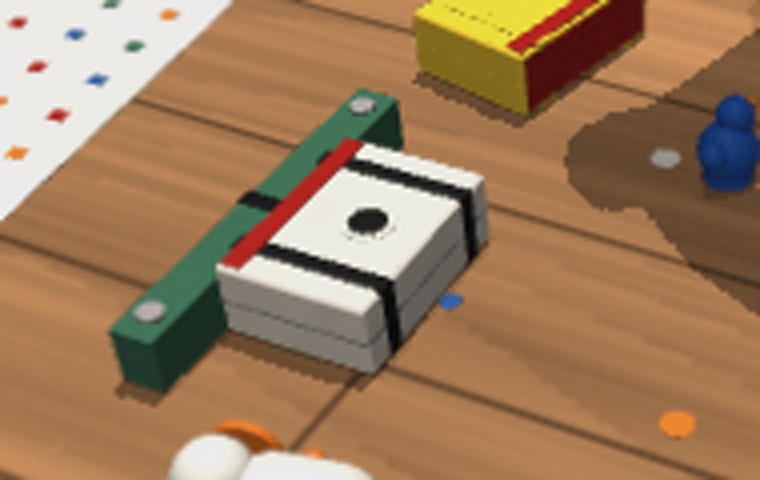

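The crops show the red face against the rail. The pour hole is at (350,295) and the mark is at row 295, so it is centred to about 1 mm. I'll give one firmer press to seat it, check, and hand in.

```bash
python3 - <<'E'
from ex import *
s=look((.5661,-.198))
press(s,fmax=24,maxd=.026);park();s=look(s,"end")
ex,g,et=[v[0] for v in err(np.array([s]))]
if abs(ex)<.003 and abs(et)<.012 and g<.001: print(sign_off())
E
```

```text
mould [ 0.5659 -0.1978 -3.1308] res 164 3292 ex 0.0009 gap -0.0016 et -0.009 t 35.3583
press end 0.029000000000000015 [-0.1, 2.1, 5.0, 6.3, 7.4, 7.8, 9.8, 11.4, 11.4, 13.6, 14.8, 16.0, 16.6, 17.9, 19.4, 20.4, 21.2, 22.5, 23.7, 25.8]
mould [ 0.5657 -0.1961 -3.1228] res 172 3320 ex 0.0007 gap 0.0001 et -0.001 t 45.175
the job is handed in; nothing more can be done
None
```

View pics/end.png

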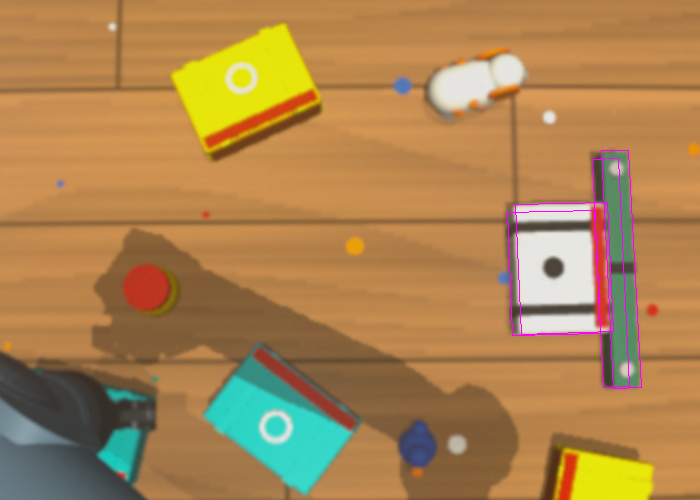

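The job is handed in at 45 s: the mould's red face stands flat against the rail and is centred on the black mark to about 1 mm by the camera, and the jar, elephant and duck are where they started.

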